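# Shut, lock and lift the punch case

## Task

On the jeweller's bench, the wooden punch case with the carrying handle stands part open: slide its lid fully shut, then swing the steel turn-button across behind the lid's tab, all the way to its stop, to lock it. Then lift the case by its handle about 10 cm clear of the bench without tipping it, hold it level and still in the air, and finish while still holding it there. Leave everything else on the bench where it is.

Things in the scene. Friction and masses are not known exactly. Their poses are not given: they have to be found in the camera images.
- case: Wooden punch case, the only one with a carrying handle, loose: 240 (its x) x 110 (y) x 60 high, about 0.7 kg (varies). Origin: centre of its underside, z up. The lid slides along x between side rails 14 wide, tops at z = 60. -x: tail end, where the open lid sticks out; +x: head end. With the lid shut its centre of mass is under the handle within a few mm.
- case_handle (a point): Centre of the handle bar, (0, 0, 100) in the case frame: level dark-wood bar 14 x 14 in section along the case's y, between steel posts at y = +-48 (84 free between them; 37 free between lid and bar). Pinch it from above, fingers closing along the case's x; the shut lid's tab is 39 mm from the bar on the tail side.
- case_lid (a joint): How far the sliding lid is open, m: 0 fully shut, 0.06 to 0.10 at the start; it shuts towards the case's +x against a rigid stop, with about 1.5 N of friction and no spring.
- lid_tab (a point): Centre of the top of the lid's grip tab: upright dark-wood block 12 thick (case x) x 30 wide (case y), from the lid's top at z = 56 up to z = 86. In the case frame at (-52 - opening, 0, 86). Push it from its tail side or pinch it.
- turn_button (a joint): Angle of the steel turn-button, rad: flat bar 56 long, 18 wide (28 at the toe), z = 60 to 66, on a vertical pivot on the +y rail. 0: along the rail, towards the case's -x (lid free); grows anticlockwise from above; at its stop, 1.57, it points to the case's -y, across the lid 4 mm behind the shut tab: locked. Starts 0 to 0.3; friction 0.03 N m, stays where left.
- button_pin (a point): Centre of the top of the turn-button's round upright steel pin, a sleeve that spins freely on its own axis: diameter 12, standing 34 above the bar, top at z = 99 in the case frame, 34 from the pivot axis. Take it or push it round its arc.
- button_pivot (a point): Point on the turn-button's vertical pivot axis, at (-80, 48, 66) in the case frame.
- file: Bystander, leave where it is: flat hand file, 270 x 22 x 22, long along its x, orange handle at its -x end, lying on the far side of the case. Origin: centre of its underside.
- dapping_block: Bystander, leave where it is: steel cube of 55 with round hollows, beside the head end of the case. Origin: centre of its underside.
- ring_clamp: Bystander, leave where it is: flat wooden ring clamp 130 x 30 x 16 with a brass band, lying on the robot's side of the case. Origin: centre of its underside.
- punch_stand: Bystander, leave where it is: wooden stand 110 x 150 x 45 with three ball-headed steel punches, about 125 high, on the right. Origin: centre of its underside.
- plain_box: Bystander, leave where it is: a second, smaller wooden box 160 x 100 x 49, shut, WITHOUT handle or turn-button, on the left; not the one to carry. Origin: centre of its underside.
- crock: Bystander, leave where it is: white ceramic pot of diameter 110, 140 high, sticks standing to 225, left. Origin: centre of its underside.
- jar: Bystander, leave where it is: jar of diameter 70, 90 high, on the left. Origin: centre of its underside.

How it is judged (in metres and radians):
On the way, in this order (a step that is already met when the one before it is completed fails the run):
1. the lid is slid fully shut (within 4 mm) with the case on the bench (value of joint case_lid below 0.004 m and height (world z) of case below 0.02 m), for 0.2 s.
2. then the turn-button is swung across to its stop (past 1.45 rad), lid shut, case still on the bench (all of step 1 and value of joint turn_button above 1.45 rad), for 0.2 s.
3. then the case is carried by its handle, by the fingers alone, 6 to 22 cm above the bench, level within 0.12 rad and still, for half a second (value of joint case_lid below 0.004 m and value of joint turn_button above 1.45 rad and height (world z) of case between 0.06 and 0.22 m and angle between case's own z axis and vertical below 0.12 rad and linear speed of case below 0.03 m/s and angular speed of case below 0.2 rad/s and contact force between case and the fingers above 3 N and distance between the grasp point and case_handle below 0.06 m and contact force between case and file below 0.1 N and contact force between case and dapping_block below 0.1 N and contact force between case and ring_clamp below 0.1 N and contact force between case and punch_stand below 0.1 N and contact force between case and plain_box below 0.1 N and contact force between case and crock below 0.1 N and contact force between case and jar below 0.1 N), for 0.5 s.
At the end, for the whole second after the job is handed in: The fingers alone hold the case by its handle (between the finger pads to within 6 cm; no bystander touches the case), its underside 6 to 22 cm above the bench, tilted less than 0.12 rad, slower than 3 cm/s and 0.2 rad/s, its lid shut within 4 mm and its turn-button past 1.45 rad (all of step 3); the arm keeps its last pose, push and grip.
It fails at once if the case is tipped by more than 0.35 rad (angle between case's own z axis and vertical above 0.35 rad).
It fails at once if a bystander is moved by more than 3 cm (distance of any of file, dapping_block, ring_clamp, punch_stand, plain_box, crock, jar from where it was at the start of the episode above 0.03 m).
It also fails if it takes over 70 s, if anything falls off the work surface, if the arm or the gripper's body presses on something with over 40 N, if the wrist force passes 120 N, or if a joint passes its speed limit or range.

## Robot

A 6-joint arm with a two-finger parallel gripper is mounted at the origin on the work surface. World frame = base frame: x ahead of the robot, y to its left, z up, the work surface at z = 0. Lengths are in mm, angles in degrees, forces in N, time in s.
With the tool pointing down it reaches from about 325 to 900 mm from the base axis. Payload 6.1 kg.
Tool frame: the origin (TCP) lies at the very end of the fingers, on their centre line; the grasp point (between the pads) lies 19 mm behind it (r.hold_point_z is the distance from the TCP to the grasp point, in mm); z points along the fingers, y is the line along which they close (so a half turn about z gives the same grasp; the last joint's range is limited). The gripper opens to 87 mm and grips with 3 to 60 N. Pads are 19 mm wide; open, the fingers measure 117 mm over their backs; the gripper's body (75 mm by 190 mm) begins 51 mm behind the grasp point.
Start: joints at [-72.428, 12.628, 87.462, -0, 79.91, -7.225], TCP at [262.126, -567.367, 222.538] pointing down, gripper open.
Joint ranges: [-170.65, 170.65], [-52.31, 119.04], [5.05, 147.46], [-71.25, 251.25], [11.57, 151.72], [-153.62, 153.62]. Speed limits (degrees/s): [147.25, 147.25, 172.46, 180, 180, 180].

## Interface

Orientations are given as [roll, pitch, yaw] about the fixed x, y, z axes, in that order (R = Rz(yaw) Ry(pitch) Rx(roll)).
In Python, from station import r gives the robot as it stands. The module is installed in compiled form; this text tells all that it offers. Calls block until the motion is done:
- r.move_pose(position, orientation): joint-space move of the TCP to a pose.
- r.movel(position, rotation=None, v=150): straight line of the TCP; rotation=None keeps the orientation; v is the mean speed in mm/s.
- r.move_joints(angles): joint-space move.
- r.release() and r.grasp(grasp_force=None): open the fingers fully, or close them until they stop; grasp_force is the grip in N (None keeps the last).
- r.wait(seconds).
- r.solve_ik(position, orientation): joint angles nearest the present ones, or None.
- r.sense(): the state.
- r.get_image(name): name is "side" or "top" or "wrist"; returns the picture (420x560x3 uint8, red, green, blue); there is no depth.
- r.camera_model(name): a dict with "intrinsics" (3x3 intrinsics, pixels), "k1" (the pictures are not rectified: a ray, as slopes to the right and down, at radius r is drawn at 1 + k1 r^2 times it, then the intrinsics apply), "extrinsics" (4x4, takes a point from world to camera coordinates); the wrist camera has in their place "mount" (4x4, takes a point from camera to tool coordinates, whose origin is the TCP and whose axes are the flange's). Camera axes: x right, y up, looking along -z (the intrinsics and any distortion apply to the point x, -y, -z); pixel columns grow to the right and rows downward; lengths in mm; the calibration is good to about 2 mm. A picture is of the moment at which its call begins: read the wrist's pose just before it. camera_model takes no time and is no camera call.
A pose or a line that the arm cannot do raises r.PlanningError and nothing moves.
- r.finish_job(): hands the job in; it is judged then, once.
Trained networks look in the newest picture that a camera, given by its name, has taken for a name from the list of things; names that differ only in an ending like _2 or _b are one class to them, and where a whole thing is asked for, a point or a joint stands for the part that bears it (a point fixed in the world has none). Each returns a list of dicts, best first, with "score" (0 to 1); they miss things now and then, are a little off and sometimes report something else, mostly with a low value. They report only what shows in the picture. A call takes as long as a camera call.
- r.trace(query, camera): "pixels" (420x560 bool, what is visible of it) and "box" ([left, top, right, bottom] in pixels, round what is visible of it).
The state is a dict: "t": time; "joints": joint angles; "joint_vel": joint speeds; "tau": joint torques, N m; "position": TCP position; "tcp_rot": TCP orientation; "ft_force": force on the tool from outside, world axes, zero at the start; "wrist_torque": the same for the moment, N m; "width": finger opening in mm; "grip_force": force on a finger pad.
Only numpy, scipy, OpenCV 4.12 (cv2) and the standard library are available. Lean on these libraries where they do the work, as an engineer would, in place of code of your own. Each camera call takes 0.05 s, during which the arm holds its last target. There are 200 camera calls.

## Working session

There is one attempt and no reset: what is moved stays moved. The work goes in short steps, each a Python script; the robot and the scene stay as the last script left them, time stands still between calls to the robot, and variables do not carry over. Pictures are saved under pics/ and viewed, at most 11 in all, crops included, and the job is handed in when it is done.

```bash
mkdir -p pics; cat > h.py <<'E'
from station import r
import numpy as np, cv2
def save(n,f,img=None):
    im=r.get_image(n) if img is None else img
    cv2.imwrite(f'pics/{f}.png',cv2.cvtColor(im,cv2.COLOR_RGB2BGR)); return im
E
python3 - <<'E'
from h import *
a=save('top','top0');b=save('side','side0')
cv2.imwrite('pics/both.png',cv2.resize(cv2.cvtColor(np.vstack([a,b]),cv2.COLOR_RGB2BGR),None,fx=.7,fy=.7))
for c in('top','side'):
    m=r.camera_model(c);print(c,m)
    for q in('case_handle','lid_tab','turn_button','button_pin','case'):
        for d in r.trace(q,c)[:2]:
            ys,xs=np.nonzero(d['pixels']);print(q,round(d['score'],2),d['box'],xs.mean().round(1),ys.mean().round(1),len(xs))
print(r.camera_model('wrist'),r.sense()['t'])
E
```

```text
top {'intrinsics': array([[512.98546543,   0.        , 280.92387053],
       [  0.        , 512.98546543, 211.41888523],
       [  0.        ,   0.        ,   1.        ]]), 'k1': -0.05715978922105835, 'extrinsics': array([[ 2.99009029e-02, -9.99546130e-01,  3.67024195e-03,
        -6.82536260e+00],
       [ 9.76903870e-01,  3.00004106e-02,  2.11562768e-01,
        -5.80229535e+02],
       [-2.11576855e-01, -2.74044422e-03,  9.77357521e-01,
        -1.48691794e+03],
       [ 0.00000000e+00,  0.00000000e+00,  0.00000000e+00,
         1.00000000e+00]])}
case_handle 0.64 [254.9, 197.5, 341.2, 259.7] 295.3 227.4 3210
case_handle 0.3 [95.6, 203.1, 125.8, 229.3] 108.8 216.9 604
lid_tab 0.71 [251.8, 202.5, 313.0, 242.0] 284.0 222.8 1281
case 0.87 [253.9, 201.2, 338.7, 256.9] 294.8 227.3 2988
case 0.38 [343.1, 235.0, 365.4, 260.1] 355.0 248.0 384
side {'intrinsics': array([[536.93003654,   0.        , 283.05825542],
       [  0.        , 536.93003654, 206.83566507],
       [  0.        ,   0.        ,   1.        ]]), 'k1': -0.20673874805124434, 'extrinsics': array([[-7.16459987e-01, -6.9760
[... 520 characters left out ...]
1, 332.2, 245.9] 297.4 219.7 2048
button_pin 0.5 [265.0, 211.7, 276.7, 224.2] 270.0 215.3 95
case 0.81 [261.5, 201.6, 330.3, 244.7] 297.4 220.5 2000
{'intrinsics': array([[350.37089904,   0.        , 279.32545268],
       [  0.        , 350.37089904, 205.21514947],
       [  0.        ,   0.        ,   1.        ]]), 'k1': 0.02734762253035951, 'mount': array([[-1.94994962e-04,  9.59079035e-01,  2.83138422e-01,
         7.83291870e+01],
       [ 9.99999372e-01,  4.99451684e-04, -1.00310936e-03,
         1.48811691e+00],
       [-1.10347512e-03,  2.83138048e-01, -9.59078531e-01,
        -1.61636987e+02],
       [ 0.00000000e+00,  0.00000000e+00,  0.00000000e+00,
         1.00000000e+00]])} 0.6
```

View pics/top0.png

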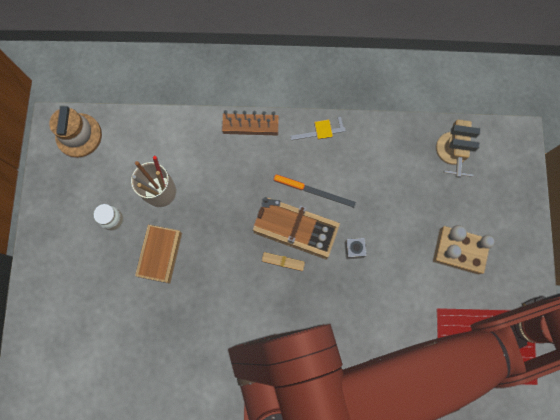

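View pics/side0.png

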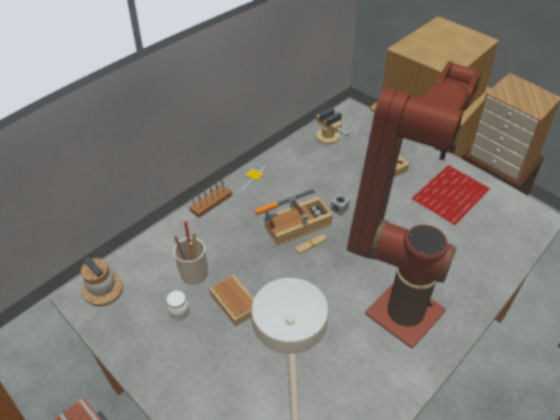

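The top view shows the case centred at about (296,228), tail to the left and head to the lower right. The handle is at about (298,222), the tab near (263,211) and the button near (272,202). Next I locate it roughly and look closer with the wrist camera from two places.

```bash
cat >> h.py <<'E'
from scipy.spatial.transform import Rotation as R
from scipy.optimize import least_squares
def wTc(name,pose=None):
    m=r.camera_model(name)
    if name!='wrist': return np.linalg.inv(m['extrinsics'])
    p,rot=pose; T=np.eye(4);T[:3,:3]=R.from_euler('xyz',rot,degrees=True).as_matrix();T[:3,3]=p
    return T@m['mount']
def project(P,name,pose=None):
    m=r.camera_model(name);K=m['intrinsics'];T=np.linalg.inv(wTc(name,pose))
    c=np.atleast_2d(P)@T[:3,:3].T+T[:3,3]; s=np.c_[c[:,0],-c[:,1]]/-c[:,2:]
    s=s*(1+m['k1']*(s**2).sum(1,keepdims=True)); return s*[K[0,0],K[1,1]]+K[:2,2]
def onplane(px,z,name,pose=None):
    f=lambda q:project([q[0],q[1],z],name,pose)[0]-px
    return least_squares(f,[500,0]).x
def tri(views):  # list of (px,name,pose)
    f=lambda P:np.concatenate([project(P,n,p)[0]-px for px,n,p in views])
    s=least_squares(f,[500,0,80]);return s.x,np.abs(s.fun).max()
def pose():
    s=r.sense();return (np.array(s['position']),np.array(s['tcp_rot']))
E
python3 - <<'E'
from h import *
h=onplane((298,223),100,'top');hd=onplane((335,247),60,'top');tl=onplane((258,212),60,'top')
print(h,hd,tl)
d=hd-tl;a=np.degrees(np.arctan2(d[1],d[0]));print(a)
# tool y along case x: for roll 180, tool y in world = (sin yaw,-cos yaw)
import json
out=[]
for k,(dx) in enumerate([(-60),(60)]):
    for yaw in (a+90,a-90):
        yaw=(yaw+180)%360-180
        q=r.solve_ik([h[0]+dx,h[1],280],[180,0,yaw]);print(yaw,q)
print(r.sense()['tcp_rot'])
E
```

```text
[538.79319025 -40.40463408] [ 477.03027681 -153.71440829] [576.69950083  79.97089553]
-113.09875431904634
-23.09875431904635 [-1.42385049e+01 -9.51265876e+00  1.03924662e+02 -2.54444375e-14
  8.55879967e+01  9.88602494e+01]
156.90124568095365 [-14.23850491  -9.51265876 103.92466201   0.          85.58799674
 -81.13975059]
-23.09875431904635 [-1.13857119e+01  7.44399524e+00  8.71996734e+01 -2.54444375e-14
  8.53563314e+01  1.01713042e+02]
156.90124568095365 [-11.38571194   7.44399524  87.19967336   0.          85.35633141
 -78.28695762]
[ 1.79998932e+02 -1.98621680e-03  2.47943500e+01]
```

```bash
python3 - <<'E'
from h import *
import pickle
c=np.array([540,-25]);u=np.array([-.39,-.92]);out=[]
for k,s in enumerate((-70,50)):
    p=c+s*u
    r.move_pose([p[0],p[1],250],[180,0,157]);P=pose()
    im=save('wrist',f'w{k}');T={}
    for q in('case_handle','lid_tab','turn_button','button_pin'):
        T[q]=r.trace(q,'wrist')
        for d in T[q][:2]:
            ys,xs=np.nonzero(d['pixels']);print(k,q,round(d['score'],2),d['box'],xs.mean().round(1),ys.mean().round(1),len(xs))
    out.append((P,T))
    print(P,project([*h,100] if 0 else [540,-40,100],'wrist',P))
pickle.dump(out,open('v.pkl','wb'));print(r.sense()['t'],r.sense()['width'])
E
```

```text
0 case_handle 0.94 [73.8, 118.2, 326.8, 252.6] 203.9 180.9 25847
0 case_handle 0.56 [2.4, 158.4, 87.2, 234.3] 38.1 193.7 4092
0 lid_tab 0.64 [149.2, 135.5, 324.4, 225.3] 241.8 178.1 11207
0 turn_button 0.76 [271.8, 197.5, 329.3, 237.9] 303.7 216.1 1182
0 button_pin 0.78 [272.5, 197.8, 325.9, 232.9] 303.5 216.0 1177
(array([567.40846622,  38.49009953, 249.9249907 ]), array([-1.79984089e+02,  3.86109569e-03,  1.56909454e+02])) [[189.88134022 194.36531635]]
1 case_handle 0.83 [196.4, 115.5, 450.6, 251.0] 324.1 180.3 26617
1 lid_tab 0.73 [269.0, 133.9, 450.1, 223.3] 358.8 177.8 11429
1 turn_button 0.9 [386.4, 197.7, 453.0, 234.4] 420.2 215.9 1312
1 button_pin 0.79 [385.4, 198.9, 449.1, 236.0] 419.9 216.4 1349
1 button_pin 0.38 [268.2, 134.8, 450.3, 224.5] 358.8 177.9 11579
(array([520.40515399, -71.66668149, 250.21136839]), array([1.79970546e+02, 2.59799660e-02, 1.56882887e+02])) [[320.2144156  194.26892289]]
4.0667 87.14877611048371
```

View pics/w0.png

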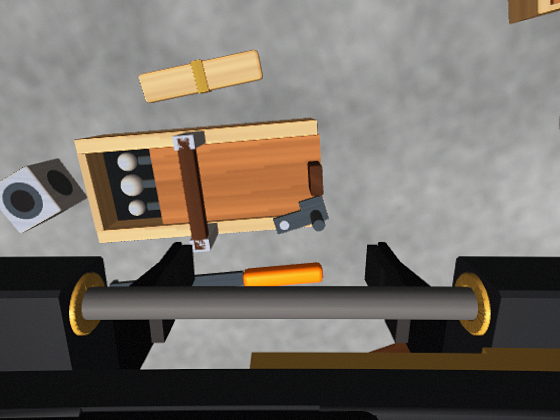

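View pics/w1.png

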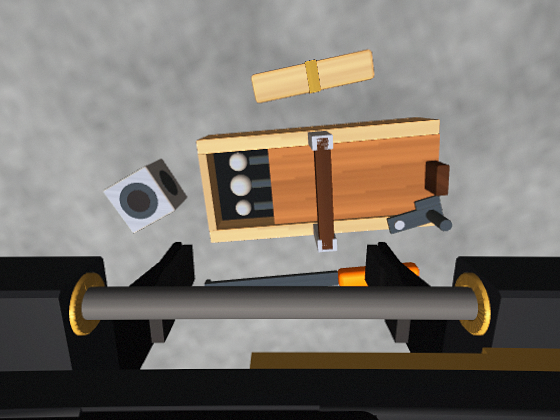

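Both views show the case, with tail and tab on the right. The tab is near (315,180) in w0 and (437,178) in w1, and the pin top near (319,225) and (446,223). I zoom in for exact pixels.

```bash
python3 - <<'E'
import cv2,numpy as np
a=cv2.imread('pics/w0.png')[110:255,175:335];b=cv2.imread('pics/w1.png')[110:255,300:460]
f=lambda i:cv2.resize(i,None,fx=4,fy=4,interpolation=cv2.INTER_CUBIC)
cv2.imwrite('pics/z0.png',f(a));cv2.imwrite('pics/z1.png',f(b))
E
```

```text
(no output)
```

View pics/z0.png

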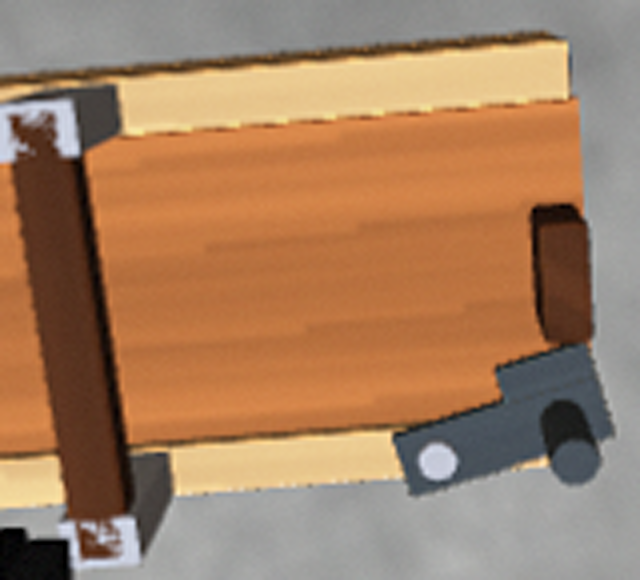

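View pics/z1.png

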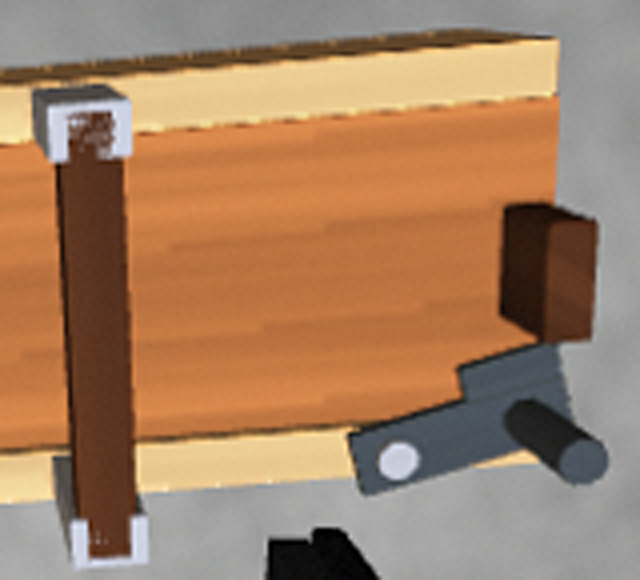

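```bash
cat > m.py <<'E'
from h import *
import pickle
V=[v[0] for v in pickle.load(open('v.pkl','rb'))]
A={'pin':((578,462),(583,462)),'pivot':((437,462),(398,461)),'tab':((569,279),(571,278)),'capm':((39,130),(90,132)),'capp':((103,540),(110,540)),'corner':((568,41),(558,39))}
off=[(175,110),(300,110)]
px={k:[np.array(z)/4-.375+o for z,o in zip(v,off)] for k,v in A.items()}
for k,v in px.items(): print(k,*[np.round(x,1) for x in tri([(v[i],'wrist',V[i]) for i in (0,1)])])
def model(q):
    x,y,th,op,b=q;c,s=np.cos(th),np.sin(th)
    L={'pin':(-80-34*np.cos(b),48-34*np.sin(b),99),'pivot':(-80,48,66),'tab':(-52-op,0,86),'capm':(0,-48,107),'capp':(0,48,107),'corner':(-120,-55,60)}
    return {k:np.array([x+c*p[0]-s*p[1],y+s*p[0]+c*p[1],p[2]]) for k,p in L.items()}
def res(q):
    M=model(q);return np.concatenate([project(M[k],'wrist',V[i])[0]-px[k][i] for k in px for i in(0,1)])
s=least_squares(res,[540,-40,-1.97,70,.2],x_scale=[10,10,.1,10,.1],loss='soft_l1');Q=s.x
if __name__=='__main__':
    print(Q,np.degrees(Q[2]));print(res(Q).reshape(-1,4).round(1))
    print({k:v.round(1) for k,v in model(Q).items()})
    np.save('Q.npy',Q)
E
python3 m.py
```

```text
pin [615.9  58.1  96.2] 0.1
pivot [612.2  23.5  67.6] 0.1
tab [577.   72.6  82. ] 0.0
capm [496.1 -21.6 103.7] 0.2
capp [587.  -51.8 104.6] 0.1
corner [527.4  94.4  57.1] 0.1
[ 5.41099052e+02 -3.68086549e+01 -1.89151328e+00  6.21419739e+01
  2.37419076e-01] -108.37572757378925
[[-0.4  0.   0.7 -0.1]
 [ 0.3 -1.  -0.2 -0.9]
 [-0.6  1.5  0.8  1.4]
 [-1.3  0.1  0.2 -0.4]
 [-0.8  0.8  0.1  0.6]
 [ 0.1 -0.4  1.2 -0.6]]
{'pin': array([614.7,  57.9,  99. ]), 'pivot': array([611.9,  24. ,  66. ]), 'tab': array([577.1,  71.5,  86. ]), 'capm': array([495.5, -21.7, 107. ]), 'capp': array([586.7, -51.9, 107. ]), 'corner': array([526.7,  94.4,  60. ])}
```

The fit agrees well: the heights triangulate to within 4 mm of the text and the residuals are about 1 px. The case is at (541,-37), yaw -108.4°, lid open 62 mm, button at 0.24 rad. Next I push the lid with closed fingers, tips above the button bar. I then squeeze the tab against the handle bar, which adds no net force on the case; the width should end near 65.

```bash
cat >> h.py <<'E'
def C(Q,p):
    c,s=np.cos(Q[2]),np.sin(Q[2]);return [Q[0]+c*p[0]-s*p[1],Q[1]+s*p[0]+c*p[1],p[2]]
def st(m=''):
    s=r.sense();print(m,'t%.1f'%s['t'],'F',np.round(s['ft_force'],1),'w%.1f'%s['width'],'g%.1f'%s['grip_force'],np.round(s['position'],1))
E
python3 - <<'E'
from h import *
Q=np.load('Q.npy');ori=[180,0,np.degrees(Q[2])+270]
r.grasp(5)
r.move_pose(C(Q,(-155,0,150)),ori);r.movel(C(Q,(-155,0,70)),v=120);st('down')
for x in(-130,-115,-100,-88,-83): r.movel(C(Q,(x,0,70)),v=60);st(x)
r.movel(C(Q,(-95,0,70)),v=80);r.movel(C(Q,(-95,0,170)),v=200)
r.release();r.move_pose(C(Q,(-30,0,170)),ori)
P=pose();save('wrist','w2');st()
E
```

```text
down t7.3 F [-0.1  0.9  0.7] w0.4 g0.0 [590.7 110.1  70.9]
-130 t7.8 F [-0.3 -0.9 -0.2] w0.1 g0.0 [582.1  86.2  70.1]
-115 t8.2 F [0.3 0.  0.5] w0.7 g0.0 [577.1  71.8  69.9]
-100 t8.7 F [ 0.1 -0.5  0.1] w0.5 g0.0 [572.4  57.5  70. ]
-88 t9.0 F [-0.2  0.2 -1.4] w0.4 g0.0 [568.7  46.2  70. ]
-83 t9.2 F [-0.6 -0.2 -0.3] w0.5 g0.0 [567.1  41.6  70. ]
 t12.1 F [ 0.1 -0.5 -0.1] w86.9 g0.0 [550.6  -8.6 170.1]
```

View pics/w2.png

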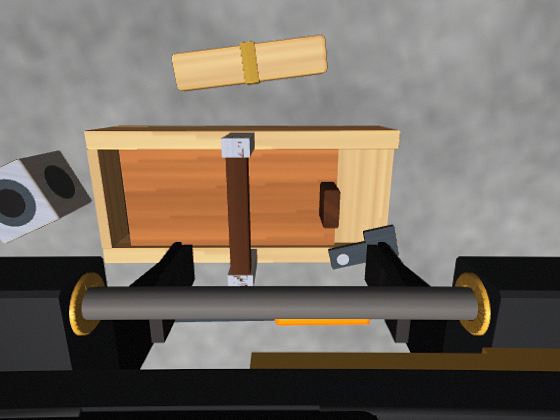

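The wrist view shows the lid mostly shut: tab top at about (334,205), caps at (237,147) and (241,280), pivot at (343,260), corners at (399,131) and (86,131). I check that the case stayed put, then squeeze.

```bash
cat > fit2.py <<'E'
from h import *
def fit(px,P,Q,op=True):
    L={'pivot':(-80,48,66),'capm':(0,-48,107),'capp':(0,48,107),'corner':(-120,-55,60),'corner2':(120,-55,60),'cornerp':(120,55,60)}
    f=lambda q:np.concatenate([project(C(q,L[k] if k!='tab' else (-52-q[3],0,86)),'wrist',P)[0]-px[k] for k in px])
    s=least_squares(f,Q[:4],x_scale=[10,10,.1,10],loss='soft_l1');print('fit',s.x.round(3),f(s.x).round(1));return s.x
E
python3 - <<'E'
from fit2 import *
Q=np.load('Q.npy');P=pose()
q=fit({'pivot':(343,260),'capm':(237,147),'capp':(241,280),'corner':(399,131),'corner2':(86,131),'tab':(333,205)},P,Q)
if np.hypot(*(q[:2]-Q[:2]))<12 and q[3]<18:
    ori=[180,0,np.degrees(q[2])+270]; x=(7-58-q[3])/2
    r.movel(C(q,(x,0,150)),ori);r.movel(C(q,(x,0,71)),v=80);st('at')
    r.grasp(12);r.wait(.3);st('squeezed')
E
```

```text
fit [541.628 -35.156  -1.893  14.598] [ 0.2 -1.9 -0.4  0.5  0.2  2.6  2.9 -0.7 -1.9 -1.2 -0.   4.8]
at t13.6 F [ 0.8  0.6 -0.2] w87.1 g0.0 [552.6  -4.1  71.6]
squeezed t14.4 F [-2.  -5.3  3. ] w64.7 g12.0 [552.3  -5.1  71.6]
```

The width is 64.7, as expected for a shut lid. I back off and measure again before taking the pin.

```bash
python3 - <<'E'
from h import *
Q=np.load('Q.npy')
r.release();r.wait(.1);P=pose()[0];r.movel([P[0],P[1],175],v=200)
r.move_pose([528,-10,215],[180,0,np.degrees(Q[2])+180]) # yaw for pin grip; 
P=pose();save('wrist','w3');st();print(P)
import pickle;pickle.dump(P,open('p3.pkl','wb'))
print(project([C(Q,p) for p in((0,0,107),(-86,14,99),(-80,48,66),(-52,0,86))],'wrist',P).round())
E
```

```text
t17.3 F [-0.7  1.1 -0.3] w86.9 g0.0 [527.7  -9.9 214.2]
(array([527.54992162,  -9.91799023, 214.02434838]), array([-1.79906974e+02,  1.50561579e-02,  7.16827388e+01]))
[[304. 227.]
 [324. 118.]
 [358. 123.]
 [303. 160.]]
```

View pics/w3.png

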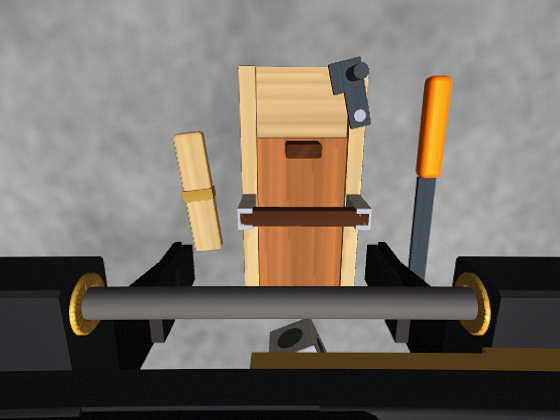

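```bash
python3 - <<'E'
from fit2 import *
import pickle
P=pickle.load(open('p3.pkl','rb'));Q=np.load('Q.npy')
q=fit({'pivot':(360,117),'capm':(246,217),'capp':(364,216),'corner':(240,67)},P,np.r_[Q[:3],0])
pin=onplane((361,70),99,'wrist',P);pv=C(q,(-80,48,0))[:2]
d=(pin-pv);c,s=np.cos(q[2]),np.sin(q[2]);l=np.array([c*d[0]+s*d[1],-s*d[0]+c*d[1]])
b=np.arctan2(-l[1],-l[0]);print('pin rel',l,np.hypot(*l),b)
q[3]=b;np.save('Q2.npy',q)
if abs(np.hypot(*l)-34)<6 and np.hypot(*(q[:2]-Q[:2]))<15:
    q2=lambda b,z,o=0:C(q,(-80-34*np.cos(b)+o,48-34*np.sin(b),z)); ori=[180,0,np.degrees(q[2])+180]
    r.move_pose(q2(b,150),ori);r.movel(q2(b,74),v=100);st('down')
    r.grasp(12);st('grip')
    if r.sense()['width']>8:
        for a in np.linspace(b,1.6,9)[1:]: r.movel(q2(a,74),v=60)
        st('arc');r.movel(q2(1.6,74,3),v=30);st('end')
E
```

```text
fit [544.001 -30.716  -1.898   0.   ] [ 0.5 -1.2 -0.4  2.1  0.3  4.  -0.5 -1.9]
pin rel [-33.69001017  -9.55279528] 35.018176468233996 0.27629737843263735
down t18.8 F [-0.7  0.7  0.6] w87.5 g0.0 [617.6  63.5  74.8]
grip t20.0 F [-0.9  0.7  0.3] w11.6 g12.0 [616.8  63.6  74. ]
arc t22.0 F [-2.2  0.1  0.4] w11.9 g12.0 [582.4  39.1  73.9]
end t22.2 F [-2.8  0.1  1.7] w11.2 g12.0 [581.5  36.5  73.9]
```

```bash
python3 - <<'E'
from fit2 import *
import pickle
q=np.load('Q2.npy')
r.release();p=pose()[0];r.movel([p[0],p[1],175],v=200)
r.move_pose([528,-10,215],[180,0,np.degrees(q[2])+180])
P=pose();pickle.dump(P,open('p4.pkl','wb'));save('wrist','w4');st()
print(project([C(q,p) for p in((0,-48,107),(0,48,107),(-80,14,99),(-80,48,66),(-52,0,86))],'wrist',P).round())
E
```

```text
t24.8 F [ 0.5  1.  -0.6] w87.0 g0.0 [527.3  -9.8 213.3]
[[246. 219.]
 [365. 219.]
 [325. 116.]
 [360. 114.]
 [305. 151.]]
```

View pics/w4.png

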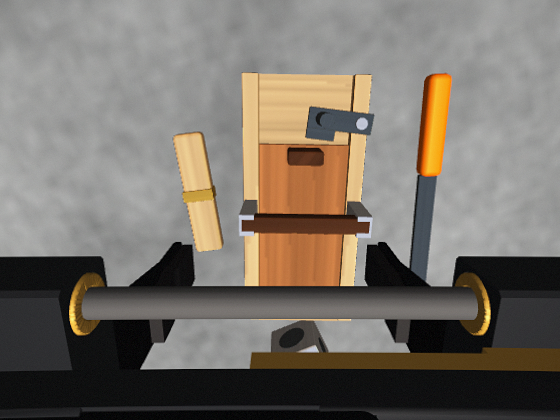

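The bar now lies across the lid from pivot (362,124) to toe (311,120), but it is still tilted about 0.13 rad, so b ≈ 1.44, just short of the stop. I nudge the pin on from the tail side with closed fingers.

```bash
python3 - <<'E'
from fit2 import *
import pickle
P=pickle.load(open('p4.pkl','rb'));Q=np.load('Q2.npy')
q=fit({'pivot':(362,124),'capm':(248,225),'capp':(364,225),'corner':(242,74)},P,np.r_[Q[:3],0]);np.save('Q3.npy',q)
ori=[180,0,np.degrees(q[2])+180]
r.grasp(5)
# tool y = case y: finger 19 wide along case x -> half 9.5, pin tail side at about -86-4
r.move_pose(C(q,(-125,12,150)),ori);r.movel(C(q,(-125,12,74)),v=120)
for x in(-105,-98,-95.5,-93,-91): r.movel(C(q,(x,12,74)),v=30);st(x)
r.movel(C(q,(-120,12,74)),v=100);r.movel(C(q,(-120,12,175)),v=200)
r.release();r.move_pose([528,-10,215],ori)
P=pose();pickle.dump(P,open('p5.pkl','wb'));save('wrist','w5');st()
E
```

```text
fit [542.621 -37.299  -1.912   0.   ] [-0.  -0.7 -0.7  0.9  1.4  2.4 -0.2 -1.5]
-105 t28.5 F [ 0.2 -0.3  0.3] w0.5 g0.0 [589.1  57.6  74. ]
-98 t28.8 F [ 0.6 -0.5  0.7] w0.4 g0.0 [586.7  50.8  74. ]
-95.5 t29.1 F [-0.1  1.6 -0.4] w0.6 g0.8 [585.9  48.8  74. ]
-93 t29.3 F [1.3 2.5 0.9] w0.3 g1.4 [585.1  46.4  74. ]
-91 t29.6 F [ 1.4  3.2 -0.6] w0.3 g1.5 [584.4  44.4  74. ]
 t32.8 F [-0.3 -0.5  0. ] w87.1 g0.0 [528.2  -9.9 215.1]
```

View pics/w5.png

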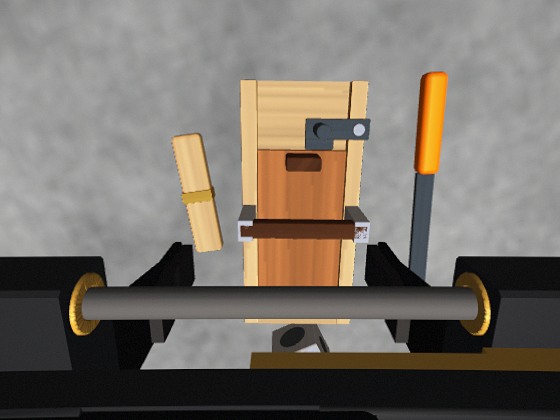

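The button is now straight across (edge (306,119) to (370,119), parallel to the tail edge), so it is at its stop. Next I pinch the handle with the tips at z=88, above the tab top, and lift.

```bash
python3 - <<'E'
from fit2 import *
import pickle
P=pickle.load(open('p5.pkl','rb'));Q=np.load('Q3.npy')
q=fit({'pivot':(359,130),'capm':(247,230),'capp':(362,230),'corner':(241,81)},P,np.r_[Q[:3],0])
if np.hypot(*(q[:2]-Q[:2]))<15:
    ori=[180,0,np.degrees(q[2])+270]
    r.move_pose(C(q,(0,0,170)),ori);r.movel(C(q,(0,0,88)),v=80);st('down')
    r.grasp(40);r.wait(.2);st('grip')
    if 11<r.sense()['width']<17:
        p=pose()[0];r.movel([p[0],p[1],p[2]+25],v=40);st('up')
        r.movel(C(q,(-12,0,p[2]+105)),v=60);r.wait(.6);st('held');save('side','s6')
        im=save('wrist','w6')
        a=cv2.imread('pics/s6.png')[130:300,200:400];b=cv2.imread('pics/w6.png')
        cv2.imwrite('pics/c6.png',np.hstack([cv2.resize(a,(400,340)),cv2.resize(b,(400,340))]))
E
```

```text
fit [540.794 -42.135  -1.925   0.   ] [ 0.4 -0.8 -0.8  1.2  1.   2.4 -0.5 -1.7]
down t35.4 F [0.6 0.3 0.8] w87.2 g0.0 [541.4 -42.2  88.7]
grip t36.8 F [ 0.8  2.  -0.9] w14.0 g40.0 [540.9 -42.   88. ]
up t37.5 F [ 0.9  0.8 -7. ] w13.6 g40.0 [540.7 -42.  112.9]
held t39.6 F [ 0.2  0.3 -6.4] w13.1 g40.0 [545.  -30.9 193. ]
```

View pics/c6.png

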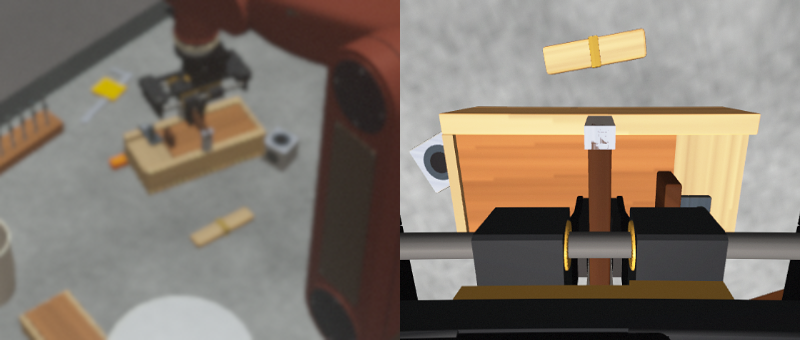

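The case hangs level from the bar at (600,190) in the right half. The button is still across behind the tab at (690,205), and nothing is touching the case. The gripper carries about 6.5 to 7 N, as expected, so I hand in.

```bash
python3 -c "
from h import *
st();print(r.finish_job())"
```

```text
t39.7 F [-0.5  0.5 -7.4] w13.7 g40.0 [545.  -30.9 193. ]
the job is handed in; nothing more can be done
None
```

I handed the job in at 39.7 s with the lid shut, the turn-button across at its stop, and the case held level by its handle about 10 cm above the bench; the hand-in returned no verdict.

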